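Lay the bottle opener down, then hang it by its ring on the middle peg

ROBOT

A 7-joint arm with a two-finger parallel gripper is mounted at the origin on the work surface. World frame = base frame: x ahead of the robot, y to its left, z up, the work surface at z = 0. Lengths are in mm, angles in rad, forces in N, time in s.
With the tool pointing down it reaches from about 400 to 750 mm from the base axis. Payload 19.5 kg.
Tool frame: the origin (TCP) lies midway between the tips of the shut fingers; the grasp point (between the pads) lies 19 mm behind it (ctrl.grip_point_offset is the distance from the TCP to the grasp point, in mm); z points along the fingers, y is the direction in which the jaws open and shut (so a half turn about z gives the same grasp; the last joint's range is limited). The gripper opens to 85 mm and grips with 20 to 120 N. Pads are 22 mm wide; open, the fingers measure 114 mm over their backs; the gripper's body (76 mm by 85 mm) begins 54 mm behind the grasp point. The pads swing forward as they close: fully open they stand 13 mm farther back than shut.
Start: joints at [-1.171, 0.707, -0.028, 1.485, 0.022, 0.951, -0.075], TCP at [245.836, 519.769, 231.268] pointing down, gripper open.
Joint ranges: [-2.71, 2.71], [-0.32, 2.16], [-1.57, 1.52], [0, 2.45], [-1.46, 4.6], [0, 2.02], [-2.83, 2.83]. Speed limits (rad/s): [1.89, 1.89, 2.57, 2.57, 3.01, 3.01, 3.01].

INTERFACE

Orientations are given as [roll, pitch, yaw] about the fixed x, y, z axes, in that order (R = Rz(yaw) Ry(pitch) Rx(roll)).
In Python, from station import ctrl, kin, telemetry, optics gives the robot as it stands. Calls block until the motion is done:
- ctrl.movep(position, orientation): joint-space move of the TCP to a pose.
- ctrl.movel(position, ori=None, speed=150): straight line of the TCP; ori=None keeps the orientation; speed is the mean speed in mm/s.
- ctrl.move_j(angles): joint-space move.
- ctrl.set_gripper(opening, squeeze=None): finger opening in mm; squeeze is the grip in N (None keeps the last); returns when the fingers have stopped.
- ctrl.wait(seconds).
- kin.inverse_kinematics(position, orientation): joint angles nearest the present ones, or None.
- telemetry.get_obs(): the state.
- optics.read_camera(name): name is "scene" or "top" or "wrist"; returns a dict with "pixels" (400x640x3 uint8, blue, green, red), "fovy" (degrees; the focal length in pixels is half the picture's height over the tangent of half this angle, whatever the lens; pixels are square), "cx", "cy" (the principal point, pixels), "rvec" (rotation vector, rad) and "tvec" (3), from world to camera coordinates, as OpenCV has them. Camera axes: x right, y down, z forward; pixel columns grow to the right and rows downward; lengths in mm; the calibration is good to about 2 mm. The wrist camera is an equidistant fisheye: a pixel r from the principal point sees the ray r / f radians off the axis. A picture is of the moment at which its call begins. There is no depth.
A pose or a line that the arm cannot do raises ctrl.IKError and nothing moves.
- ctrl.job_done(): hands the job in, once; it reports no verdict.
The state is a dict: "clock": time; "joint_pos": joint angles; "joint_vel": joint speeds; "effort": joint torques, N m; "position": TCP position; "eef_rot": TCP orientation; "wrist_force": force on the tool from outside, world axes, zero at the start; "torque": the same for the moment, N m; "gripper_width": finger opening in mm.
Only numpy, scipy, OpenCV 4.12 (cv2) and the standard library are available. Lean on these libraries where they do the work, as an engineer would, in place of code of your own. Each camera call takes 0.05 s, during which the arm holds its last target. There are 200 camera calls.

TASK

The bottle opener is standing ring-down in the slot of the letter block. Lift it out, lay it flat on the bare board and let go of it, then take it up again and hang it by its ring on the middle peg of the peg rack, so that it hangs still with its head down. Leave the egg cup, the padlock and the bike light where they are.

Things in the scene. Friction and masses are not known exactly. Their poses are not given: they have to be found in the camera images.
- opener: flat chrome bottle opener (sizes in mm), 141 long, 10 thick, 120 g. Origin: outermost point of its ring end; +z along it from ring to head, y across, x = axis of the ring's hole (faces alike). Along z: ring 0-44 (44 outside, hole 31 diameter), handle 41-105 (14 wide), open square head 101-141 (37 wide). Starts upright in the slot, ring down, origin 15 above the board
- eye (a point): centre of the opener's ring hole, 22 mm from the origin along the opener's z; axes as the opener's
- handle (a point): middle of the opener's handle, 72 mm from the origin along the opener's z, about its centre of mass; axes as the opener's
- block: birch letter block, fixed: 70 mm (x) by 100 mm (y) by 50 mm high, with one central slot 15 mm (x) by 49 mm (y), 35 mm deep, open at the top, in which the opener stands. Origin at the centre of its underside
- rack: dark wood rack, fixed (sizes in mm): foot 100 (x) x 320 (y) x 20 high, 22 mm posts at y = +-145, rail 20 (x) x 320 (y) from 172 to 218 mm high, front face at x = -10. Three birch pegs, 12 diameter, 70 long, leave that face at y = -85, 0, 85, rising at 45 degrees towards -x. Origin: centre of the foot's underside; front is -x
- peg_root (a point): point on the middle peg's axis where it leaves the rail, 195 mm above the board; axes as the rack's
- peg_mid (a point): point on the middle peg's axis halfway along, 35 mm from the root; axes as the rack's
- peg_tip (a point): end of the middle peg on its axis, 70 mm from the root along (-0.707, 0, 0.707) in the rack's axes
- egg_cup: green ceramic egg cup, bystander: 50 mm across the rim, 64 mm high, upright; origin at the centre of its foot, z up
- padlock: steel padlock lying flat with its shackle open, bystander: body 50 x 42 x 22 mm, shackle reaching 67 mm from the origin along +x; origin at the centre of the body's underside, z up
- bike_light: blue plastic bike light lying flat, bystander: 65 (x) by 36 (y) by 26 mm high, clear lens at +x; origin at the centre of its underside, z up

How it is judged:
By the outcome, as a careful person would: the job done as asked, in the order asked, and still so for the second after the job is handed in, with the robot touching nothing.
It also fails if it takes over 72 s, if anything falls off the work surface, if the arm or the gripper's body presses on something with over 40 N, if the wrist force passes 120 N, or if a joint passes its speed limit or range.

## Working session

There is one attempt and no reset: what is moved stays moved. The work goes in short steps, each a Python script; the robot and the scene stay as the last script left them, time stands still between calls to the robot, and variables do not carry over. Pictures are saved under pics/ and viewed, about 8 in all and at most 12, crops included, and the job is handed in when it is done.

```bash
ls; mkdir -p pics; cat > h.py <<'E'
import numpy as np, cv2
from station import ctrl, kin, telemetry, optics
def cam(n, save=None):
    c=optics.read_camera(n); c['pixels']=np.array(c['pixels'],dtype=np.uint8)
    c['R']=cv2.Rodrigues(np.array(c['rvec'],float))[0]; c['t']=np.array(c['tvec'],float).ravel()
    c['f']=200/np.tan(np.radians(c['fovy'])/2); c['C']=-c['R'].T@c['t']; c['n']=n
    if save: cv2.imwrite('pics/'+save,c['pixels'])
    return c
def ray(c,u,v):
    d=np.array([u-c['cx'],v-c['cy']],float)
    if c['n']=='wrist':
        r=np.hypot(*d); th=r/c['f']; k=np.sin(th)/max(r,1e-9); d=np.array([d[0]*k,d[1]*k,np.cos(th)])
    else: d=np.array([d[0]/c['f'],d[1]/c['f'],1.])
    return c['R'].T@d
def onz(c,u,v,z):
    d=ray(c,u,v); return c['C']+d*(z-c['C'][2])/d[2]
def tri(c1,p1,c2,p2):
    d1=ray(c1,*p1);d2=ray(c2,*p2)
    s=np.linalg.lstsq(np.c_[d1,-d2],c2['C']-c1['C'],rcond=None)[0]
    a=c1['C']+s[0]*d1;b=c2['C']+s[1]*d2
    return (a+b)/2,np.linalg.norm(a-b)
def proj(c,P):
    q=c['R']@np.array(P,float)+c['t']
    if c['n']=='wrist':
        r=np.hypot(q[0],q[1]);th=np.arctan2(r,q[2]);return np.array([c['cx'],c['cy']])+c['f']*th*q[:2]/max(r,1e-9)
    return np.array([c['cx'],c['cy']])+c['f']*q[:2]/q[2]
E
python3 - <<'E'
from h import *
for n in ['scene','top']:
    c=cam(n,n+'0.png'); print(n,c['C'],c['f'],c['cx'],c['cy'],c['R'][2])
print(telemetry.get_obs())
E
```

```text
pics
scene [1048.79188277 -648.67749509  810.91422287] 397.19767707995504 311.2224970756893 198.9100443954482 [-0.46644329  0.64239594 -0.60807739]
top [ 355.81220246   -1.68105041 1277.16726458] 428.2287637896093 321.6510588107864 191.56136677910328 [ 0.19915404  0.01920295 -0.97978003]
{'clock': 0.1, 'joint_pos': array([-1.1706894 ,  0.7070588 , -0.02761535,  1.48489955,  0.02198635,
        0.95087413, -0.07549253]), 'joint_vel': array([-0.0002236 , -0.00205676,  0.00068573, -0.0011435 ,  0.00041068,
        0.00021631, -0.00023642]), 'effort': array([ 2.36290347e-03, -8.84308934e+01,  1.23700418e+00, -2.36454982e+01,
        1.70445250e-02,  5.11939448e-03,  2.44501200e-05]), 'position': array([245.76193768, 519.60352004, 230.87626487]), 'eef_rot': array([-3.14065477e+00,  1.59101031e-05,  2.69978234e+00]), 'wrist_force': array([-0.4616365 , -0.01841899,  0.33608212]), 'torque': array([-0.01284825, -0.04781787, -0.08080052]), 'gripper_width': 85.33397153623973}
```

View pics/scene0.png

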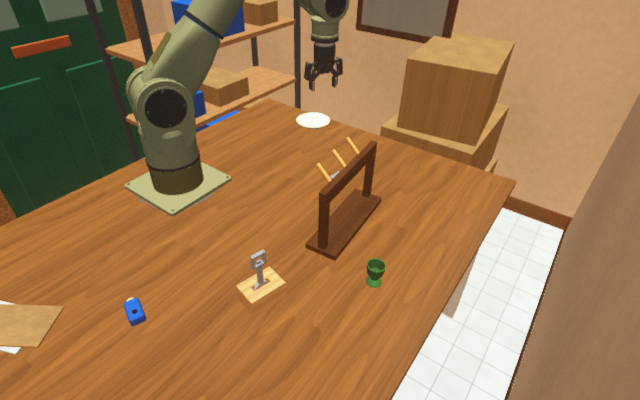

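View pics/top0.png

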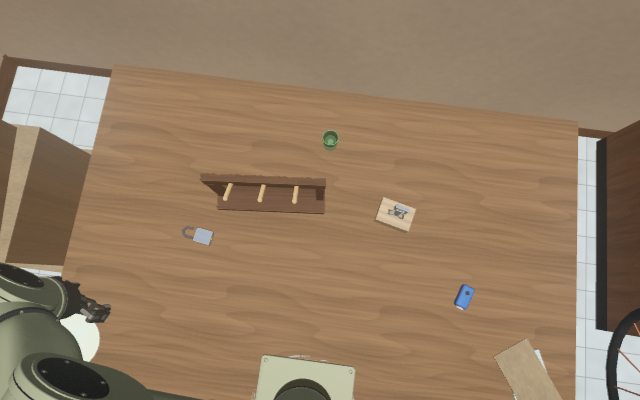

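The scene image shows the block with the opener near (260,280), the rack near (345,200) with its pegs towards the robot, and the egg cup at (375,272). The top image shows the block at (396,214), the pegs at (228/262/296,193), the padlock at (203,236) and the bike light at (464,297). Next I'll enlarge the parts that matter.

```bash
python3 - <<'E'
from h import *
t=cv2.imread('pics/top0.png'); s=cv2.imread('pics/scene0.png')
def crop(im,x,y,w,h,k): return cv2.resize(im[y:y+h,x:x+w],None,fx=k,fy=k,interpolation=cv2.INTER_CUBIC)
A=np.hstack([crop(t,370,190,50,50,6),crop(s,230,240,60,60,5)])   # 300x300 each
B=np.hstack([crop(t,195,165,140,60,3)[:, :420],crop(s,300,130,90,60,3)[:, :270]])
B=cv2.copyMakeBorder(B,0,0,0,90,cv2.BORDER_CONSTANT)
A=cv2.copyMakeBorder(A,0,0,0,B.shape[1]-A.shape[1],cv2.BORDER_CONSTANT)
cv2.imwrite('pics/c1.png',np.vstack([A,B]))
E
```

```text
(no output)
```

View pics/c1.png

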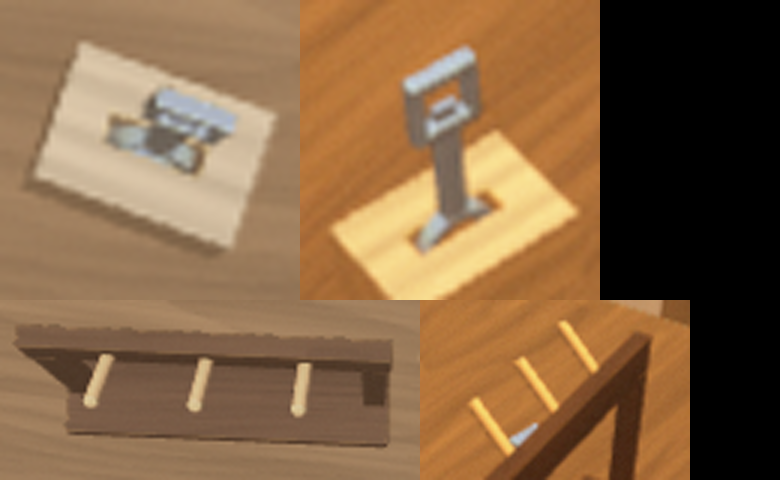

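```bash
python3 - <<'E'
from h import *
np.set_printoptions(precision=1,suppress=True)
T=cam('top');S=cam('scene')
t=lambda x,y,k=6,a=370,b=190:(a+(x+.5)/k-.5,b+(y+.5)/k-.5)
q=[onz(T,*t(*p),50) for p in [(80,42),(275,115),(235,246),(32,178)]]; q=np.array(q);print('block',q,q.mean(0))
e=(q[1]-q[0]+q[2]-q[3])/2; print('long',np.degrees(np.arctan2(e[1],e[0])),np.linalg.norm(e),np.linalg.norm(q[3]-q[0]))
# opener head top ends: top view / scene
h=[(150,95),(238,118)]
hh=np.array([onz(T,*t(*p),156) for p in h]);print('head',hh,hh.mean(0),np.degrees(np.arctan2(*(hh[1]-hh[0])[[1,0]])))
hs=np.array([onz(S,*t(x-300,y,5,230,240),156) for x,y in [(406,83),(470,50)]]);print('head scene',hs,hs.mean(0))
r=lambda x,y:t(x,y-300,3,195,165)
s=lambda x,y:t(x-420,y-300,3,300,130)
for n,a,b in [('m',(195,406),(521,361)),('far',(91,403),(564,325)),('near',(298,411),(475,402))]:
    print('tip',n,tri(T,r(*a),S,s(*b)))
# rail top edge lower (front) line in top view, z=218
print('rail front',onz(T,*r(105,352),218),onz(T,*r(390,364),218))
print('foot front',onz(T,*r(68,431),20),onz(T,*r(388,446),20))
for n,m in [('cup',(330,139)),('pad',(203,236)),('light',(464,297))]: print(n,onz(T,*m,20))
E
```

```text
block [[ 613.7 -157.    50. ]
 [ 590.2 -254.3   50. ]
 [ 524.3 -240.7   50. ]
 [ 544.3 -140.7   50. ]] [ 568.2 -198.2   50. ]
long -102.44013077702205 101.02365502622712 71.25787872412894
head [[ 571.7 -176.7  156. ]
 [ 566.5 -216.4  156. ]] [ 569.1 -196.5  156. ] -97.48276706437423
head scene [[ 564.7 -212.7  156. ]
 [ 573.7 -179.3  156. ]] [ 569.2 -196.   156. ]
tip m (array([527. , 168.1, 243.1]), np.float64(4.529911312139265))
tip far (array([519.4, 253.8, 241. ]), np.float64(6.2060754091266706))
tip near (array([534.1,  84.2, 242.8]), np.float64(5.038590638823745))
rail front [565.2 253.2 218. ] [586.3  13.4 218. ]
foot front [520.6 323.3  20. ] [546.9   7.6  20. ]
cup [778.2  18.8  20. ]
pad [434.3 350.4  20. ]
light [ 359.3 -420.3   20. ]
```

```bash
cat >> h.py <<'E'
from scipy.spatial.transform import Rotation as Ro
np.set_printoptions(precision=2,suppress=True)
def ori(yaw,a,sgn):
    """tool pointing along heading yaw (deg), a deg below horizontal; jaws horizontal; sgn picks half turn"""
    y,a=np.radians([yaw,a]); h=np.array([np.cos(y),np.sin(y),0]); z=h*np.cos(a)-np.array([0,0,np.sin(a)])
    Y=sgn*np.array([-np.sin(y),np.cos(y),0]); R=np.c_[np.cross(Y,z),Y,z]
    return Ro.from_matrix(R).as_euler('xyz'), z
def tcp(P,yaw,a,sgn,ins):
    """TCP pose that puts world point P 'ins' mm behind the tips"""
    o,z=ori(yaw,a,sgn); return np.array(P,float)+ins*z, o
E
python3 - <<'E'
from h import *
H=np.array([568.5,-197,89]); L=np.array([470,-70,6])
peg=np.array([576.3,172.4,195]); ax=np.array([-.996,-.087,1])*.7071
for sg in (1,-1):
    for a in (0,10,20,30):
        print('slot',sg,a,[kin.inverse_kinematics(*tcp(p,-12.4,a,sg,4)) for p in (H,H-[100,-22,0],H+[0,0,80])])
    for a in (90,100,110,120):
        for yaw in (-12.4,0,): print('lay',sg,a,yaw,kin.inverse_kinematics(*tcp(L,yaw,a,sg,4)))
    for a in (15,30,45,60):
        t=np.radians(a); up=np.array([.996*np.sin(t),.087*np.sin(t),np.cos(t)])
        print('hang',sg,a,[kin.inverse_kinematics(*tcp(peg+ax*k-50*up,5,a,sg,4)) for k in (20,100)])
E
```

```text
slot 1 0 [array([ 1.13,  2.13, -1.35,  2.35,  3.66,  1.43,  0.24]), None, None]
slot 1 10 [array([ 1.04,  1.96, -1.35,  2.44,  3.39,  1.65,  0.15]), None, None]
slot 1 20 [None, None, None]
slot 1 30 [None, None, None]
lay 1 90 -12.4 [ 0.14  0.99 -0.11  2.02  0.6   0.17  0.84]
lay 1 90 0 [ 0.16  0.99 -0.15  2.02  0.73  0.19  0.93]
lay 1 100 -12.4 [ 0.24  1.03 -0.27  1.83  0.42  0.52  1.04]
lay 1 100 0 [ 0.22  1.03 -0.29  1.83  0.51  0.54  1.15]
lay 1 110 -12.4 [ 0.27  1.1  -0.32  1.63  0.32  0.82  1.15]
lay 1 110 0 [ 0.23  1.1  -0.32  1.64  0.4   0.84  1.27]
lay 1 120 -12.4 [ 0.27  1.18 -0.33  1.44  0.25  1.1   1.23]
lay 1 120 0 [ 0.21  1.18 -0.32  1.44  0.33  1.12  1.34]
hang 1 15 [None, None]
hang 1 30 [None, None]
hang 1 45 [array([ 0.07,  1.12, -1.35,  2.42,  2.04,  1.6 , -0.75]), None]
hang 1 60 [array([ 0.18,  0.98, -1.35,  2.19,  1.71,  1.24, -0.41]), array([ 0.17,  0.76, -1.35,  2.28,  1.57,  1.11, -0.47])]
slot -1 0 [array([-0.25,  2.1 ,  1.06,  2.38,  2.39,  2.02, -0.09]), None, None]
slot -1 10 [array([ 0.87,  1.71, -0.91,  2.44,  3.48,  1.85,  2.78]), None, None]
slot -1 
[... 205 characters left out ...]
1.84 -0.75  0.59 -0.97]
lay -1 100 0 [-0.14  1.07  0.4   1.84 -0.68  0.55 -0.84]
lay -1 110 -12.4 [-0.16  1.17  0.56  1.65 -0.68  0.91 -1.05]
lay -1 110 0 [-0.19  1.16  0.54  1.65 -0.59  0.87 -0.94]
lay -1 120 -12.4 [-0.15  1.26  0.61  1.45 -0.62  1.2  -1.12]
lay -1 120 0 [-0.2   1.26  0.6   1.46 -0.53  1.15 -1.02]
hang -1 15 [None, None]
hang -1 30 [None, None]
hang -1 45 [array([-0.07,  0.92, -0.91,  2.43,  2.19,  1.26,  2.15]), None]
hang -1 60 [array([-0.46,  0.65, -0.03,  2.21,  2.34,  0.3 ,  2.01]), array([-0.65,  0.49,  0.18,  2.3 ,  2.35,  0.17,  1.96])]<stdin>:6: UserWarning: Gimbal lock detected. Setting third angle to zero since it is not possible to uniquely determine all angles.
```

```bash
python3 - 2>/dev/null <<'E'
from h import *
H=np.array([568.5,-197,89]); 
b=np.array([.977,-.215,0])
peg=np.array([576.3,172.4,195]); ax=np.array([-.996,-.087,1])*.7071
IK=kin.inverse_kinematics
for sg in (1,-1):
    for a in (140,150,155,160,165,170):
        print('slot',sg,a,[IK(*tcp(p,-12.4,a,sg,4)) for p in (H,H+60*b,H+[0,0,70])])
    for L in ([470,-70,6],[570,-60,6]):
      for a in (60,65,70,75): print('lay',L[0],sg,a,IK(*tcp(L,-5,a,sg,4)))
    for a,th in ((60,45),(55,40),(50,40),(60,35),(55,30),(50,20),(45,20),(65,45),(65,30)):
        t=np.radians(th); up=np.array([.996*np.sin(t),.087*np.sin(t),np.cos(t)])
        print('hang',sg,a,th,[IK(*tcp(peg+ax*k-50*up,5,a,sg,4)) for k in (20,88)])
E
```

```text
slot 1 140 [None, None, None]
slot 1 150 [None, None, None]
slot 1 155 [None, None, None]
slot 1 160 [None, None, None]
slot 1 165 [None, None, None]
slot 1 170 [None, None, None]
lay 470 1 60 None
lay 470 1 65 None
lay 470 1 70 [ 0.69  1.43 -1.35  2.36  1.98  1.39 -0.26]
lay 470 1 75 [ 0.69  1.4  -1.35  2.27  1.85  1.32 -0.15]
lay 570 1 60 [ 0.65  1.49 -1.35  2.18  2.16  1.39 -0.15]
lay 570 1 65 [ 0.65  1.45 -1.35  2.1   2.03  1.32 -0.07]
lay 570 1 70 [ 0.65  1.43 -1.35  2.02  1.9   1.28  0.03]
lay 570 1 75 [ 0.5   1.18 -0.91  1.94  1.72  0.8   0.02]
hang 1 60 45 [array([ 0.18,  1.02, -1.35,  2.17,  1.74,  1.25, -0.4 ]), array([ 0.17,  0.84, -1.35,  2.26,  1.62,  1.16, -0.47])]
hang 1 55 40 [array([ 0.15,  1.05, -1.35,  2.25,  1.86,  1.34, -0.52]), array([ 0.13,  0.86, -1.35,  2.34,  1.74,  1.25, -0.62])]
hang 1 50 40 [array([ 0.12,  1.08, -1.35,  2.33,  1.96,  1.46, -0.64]), array([ 0.08,  0.89, -1.35,  2.43,  1.83,  1.37, -0.76])]
hang 1 60 35 [array([ 0.18,  1.04, -1.35,  2.16,  1.75,  1.26, -0.38]), array([ 0.17,  0.86, -1.35,  2.25,  1.63,  1.17, -0.46])]
hang 1 55 30 [array([ 
[... 1522 characters left out ...]
2,  0.9 ,  2.11])]
hang -1 60 35 [array([-0.32,  0.7 , -0.25,  2.17,  2.12,  0.41,  2.26]), array([-0.49,  0.55, -0.03,  2.27,  2.19,  0.28,  2.13])]
hang -1 55 30 [array([-0.21,  0.75, -0.47,  2.25,  2.19,  0.67,  2.19]), array([-0.38,  0.59, -0.25,  2.34,  2.26,  0.52,  2.04])]
hang -1 50 20 [array([-0.12,  0.84, -0.69,  2.3 ,  2.21,  0.94,  2.19]), array([-0.16,  0.69, -0.69,  2.4 ,  2.13,  0.9 ,  2.14])]
hang -1 45 20 [array([-0.05,  0.96, -0.91,  2.37,  2.22,  1.25,  2.2 ]), None]
hang -1 65 45 [array([-0.43,  0.67, -0.04,  2.11,  1.83,  0.18,  2.55]), array([-0.68,  0.55,  0.3 ,  2.2 , -0.81,  0.01, -1.13])]
hang -1 65 30 [array([-0.42,  0.69, -0.04,  2.08,  1.84,  0.18,  2.55]), None]
```

```bash
python3 - 2>/dev/null <<'E'
from h import *
H=np.array([568.5,-197,92]); 
IK=kin.inverse_kinematics
for sg in (1,-1):
    for a in (20,30,35,40,45,50):
        z=ori(-12.4,a,sg)[1]
        print('slot',sg,a,[IK(*tcp(p,-12.4,a,sg,5)) for p in (H,H-60*z,H+[0,0,70])])
    for L in ([470,-70,12],[570,-60,12]):
      for a in (120,125,130,135): print('lay',L[0],sg,a,IK(*tcp(L,-8,a,sg,5)))
E
```

```text
slot 1 20 [None, None, None]
slot 1 30 [None, None, None]
slot 1 35 [array([ 0.93,  1.52, -1.35,  2.41,  2.65,  1.56, -0.23]), None, array([ 0.93,  1.29, -1.35,  2.41,  2.51,  1.45, -0.35])]
slot 1 40 [array([ 0.93,  1.44, -1.35,  2.36,  2.51,  1.46, -0.23]), None, array([ 0.93,  1.23, -1.35,  2.35,  2.38,  1.32, -0.31])]
slot 1 45 [array([ 0.93,  1.38, -1.35,  2.3 ,  2.38,  1.36, -0.2 ]), None, array([ 0.94,  1.17, -1.35,  2.28,  2.24,  1.21, -0.24])]
slot 1 50 [array([ 0.93,  1.33, -1.35,  2.23,  2.25,  1.27, -0.15]), array([ 0.94,  1.18, -1.35,  2.35,  2.18,  1.24, -0.27]), array([ 0.94,  1.13, -1.35,  2.2 ,  2.1 ,  1.13, -0.14])]
lay 470 1 120 [ 0.24  1.17 -0.33  1.44  0.27  1.11  1.27]
lay 470 1 125 [ 0.24  1.21 -0.33  1.34  0.25  1.25  1.3 ]
lay 470 1 130 [ 0.23  1.26 -0.32  1.23  0.23  1.38  1.32]
lay 470 1 135 [ 0.22  1.32 -0.33  1.13  0.22  1.52  1.33]
lay 570 1 120 [ 0.18  1.3  -0.33  0.96  0.25  1.44  1.33]
lay 570 1 125 [ 0.16  1.36 -0.33  0.82  0.23  1.6   1.35]
lay 570 1 130 [ 0.15  1.43 -0.32  0.65  0.22  1.78  1.38]
lay 570 1 135 [ 0.12  1.52 -0.31  0.44  0.22  1.98  
[... 425 characters left out ...]
0.96, -0.91,  2.28,  2.49,  0.92,  2.52])]
slot -1 50 [array([ 0.68,  1.03, -0.69,  2.24,  2.61,  0.85,  2.38]), array([ 0.69,  0.91, -0.69,  2.36,  2.61,  0.84,  2.31]), array([ 0.69,  0.86, -0.69,  2.21,  2.49,  0.67,  2.43])]
lay 470 -1 120 [-0.17  1.25  0.61  1.45 -0.58  1.19 -1.08]
lay 470 -1 125 [-0.16  1.3   0.63  1.35 -0.56  1.32 -1.11]
lay 470 -1 130 [-0.15  1.35  0.65  1.25 -0.55  1.45 -1.14]
lay 470 -1 135 [-0.13  1.4   0.66  1.15 -0.54  1.58 -1.16]
lay 570 -1 120 [-0.12  1.36  0.63  0.98 -0.58  1.5  -1.27]
lay 570 -1 125 [-0.1   1.42  0.65  0.84 -0.58  1.65 -1.31]
lay 570 -1 130 [-0.07  1.49  0.66  0.67 -0.59  1.81 -1.36]
lay 570 -1 135 [-0.02  1.57  0.65  0.46 -0.6   1.99 -1.44]
```

```bash
python3 - 2>&1 <<'E'
from h import *
p=telemetry.get_obs()['position']
ctrl.movel([p[0],p[1],420],speed=250)
H=np.array([568.5,-197,96])
z=ori(-12.4,50,1)[1]
ctrl.movep(*tcp(H-60*z+[0,0,90],-12.4,50,1,4))
ctrl.set_gripper(55)
o=telemetry.get_obs(); print(o['clock'],o['position'],o['joint_pos'],o['wrist_force'])
c=cam('wrist','w1.png'); im=c['pixels'].copy()
b=np.array([.215,.977,0]); 
for P in (H+[0,0,60],H+[0,0,60]+18.5*b,H+[0,0,60]-18.5*b,H,[568.5,-197,50]): 
    q=proj(c,P); print(q); cv2.drawMarker(im,tuple(int(round(v)) for v in q),(0,0,255),0,8,1)
cv2.imwrite('pics/w1m.png',im)
E
```

```text
4.45 [ 533.38 -189.2   228.9 ] [ 0.92  0.8  -1.12  2.26  2.07  0.79 -0.32] [-1.17 -0.44 -0.96]
[315.43 183.6 ]
[340.22 183.63]
[290.66 183.64]
[315.6  126.26]
[315.71  92.95]
```

View pics/w1m.png

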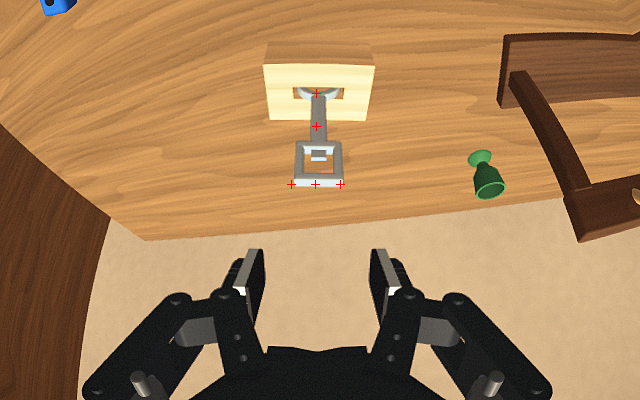

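The wrist view shows the opener head at x 294–343 px, where 291–340 was predicted, so it lies about 2 mm further along +y. The block and slot line up. I'll correct for that, grasp and lift.

```bash
python3 - 2>&1 <<'E'
from h import *
b=np.array([.215,.977,0]); H=np.array([568.5,-197,96])+2*b
z=ori(-12.4,50,1)[1]
ctrl.movel(*tcp(H-60*z,-12.4,50,1,4),speed=150)
ctrl.movel(*tcp(H,-12.4,50,1,4),speed=80)
print(telemetry.get_obs()['wrist_force'])
ctrl.set_gripper(5,60); o=telemetry.get_obs(); print(o['gripper_width'],o['wrist_force'],o['position'])
ctrl.movel(tcp(H+[0,0,25],-12.4,50,1,4)[0],speed=60); print(telemetry.get_obs()['wrist_force'])
ctrl.movel(tcp(H+[0,0,90],-12.4,50,1,4)[0],speed=100)
o=telemetry.get_obs(); print(o['clock'],o['gripper_width'],o['wrist_force'])
s=cam('scene','s2.png')['pixels'];w=cam('wrist','w2.png')['pixels']
cv2.imwrite('pics/c2.png',np.hstack([cv2.resize(s[180:330,180:380],None,fx=2,fy=2),cv2.resize(w[50:350,140:500],None,fx=1,fy=1)]))
E
```

```text
[ 0.19  0.16 -0.72]
12.216607712535275 [0.26 1.1  6.03] [ 571.65 -195.58   93.3 ]
[ 0.3  -0.6  -2.24]
7.9833 12.007304143641706 [ 0.03  0.3  -0.96]
```

View pics/c2.png

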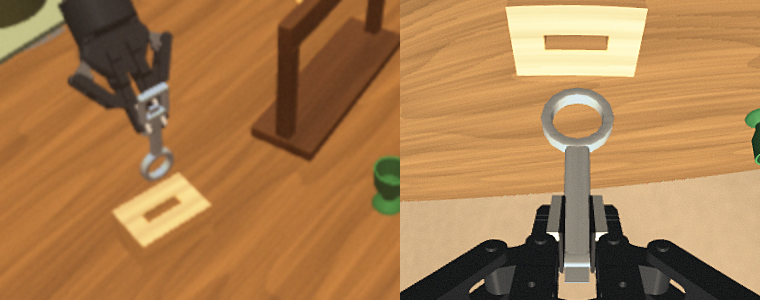

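The opener is out of the slot and vertical, held at the handle. Next I'll lay it down.

```bash
python3 - 2>&1 <<'E'
from h import *
L=np.array([500,-60,0.]); hd=-8
ctrl.movep(*tcp(L+[0,0,160],hd,100,1,4))
ctrl.movep(*tcp(L+[0,0,120],hd,130,1,4))
o=telemetry.get_obs(); print(o['clock'],o['gripper_width'])
ctrl.movel(tcp(L+[0,0,30],hd,130,1,4)[0],speed=100)
for h in (22,17,13):
    ctrl.movel(tcp(L+[0,0,h],hd,130,1,4)[0],speed=30); print(h,telemetry.get_obs()['wrist_force'])
c=cam('scene','s3.png')
cv2.imwrite('pics/c3.png',cv2.resize(c['pixels'][150:300,130:330],None,fx=3,fy=3))
o=telemetry.get_obs(); print(o['clock'],o['position'])
E
```

```text
10.175 12.161231766229848
22 [-0.45 -1.01 -0.7 ]
17 [-0.15 -0.39 -1.31]
13 [ 2.78 -0.2   5.88]
12.2917 [497.56 -59.57  10.16]
```

View pics/c3.png

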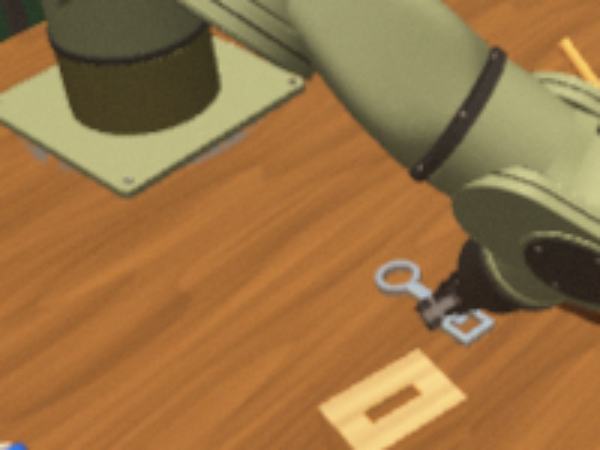

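```bash
python3 - 2>&1 <<'E'
from h import *
L=np.array([500,-60,0.]); hd=-8
ctrl.set_gripper(65)
ctrl.movel(tcp(L+[0,0,13],hd,130,1,-70)[0],speed=120)
ctrl.movep(*tcp(L+[0,0,120],hd,100,1,4))
ctrl.movep(*tcp(L+[0,0,120],172,105,1,4))
o=telemetry.get_obs(); print(o['clock'],o['joint_pos'],o['wrist_force'],o['gripper_width'])
c=cam('wrist','w4.png'); s=cam('scene','s4.png')
cv2.imwrite('pics/c4.png',np.vstack([c['pixels'],cv2.resize(s['pixels'][200:280,210:370],None,fx=2,fy=2).repeat(1,0) if 0 else cv2.copyMakeBorder(cv2.resize(s['pixels'][210:276,180:340],None,fx=3,fy=3),0,0,0,160,0)]))
E
```

```text
16.35 [ 0.07  0.74 -0.04  2.15  1.82  0.06  2.79] [-0.71  0.49 -0.65] 64.85248804388735
```

View pics/c4.png

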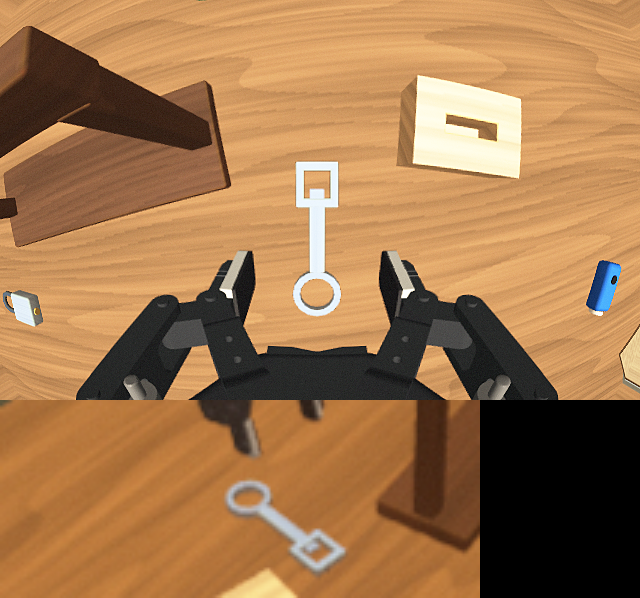

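The opener lies flat and free on the board: ring centre at (317,293) in the wrist view, head at (317,184). Next I'll compute its pose and check the poses for the regrasp and the hang.

```bash
python3 - 2>/dev/null <<'E'
from h import *
c=cam('wrist'); im=c['pixels']; hsv=cv2.cvtColor(im,cv2.COLOR_BGR2HSV)
m=((hsv[...,1]<60)&(hsv[...,2]>150)).astype(np.uint8); m[:150]=0;m[330:]=0;m[:,:280]=0;m[:,355:]=0
ys,xs=np.nonzero(m)
W=np.array([onz(c,x,y,10)[:2] for x,y in zip(xs,ys)])
d=np.linalg.svd(W-W.mean(0),full_matrices=False)[2][0]; d*=np.sign(d[0])
s=(W-W.mean(0))@d; print('n',len(W),'len',np.ptp(s),'dir',np.degrees(np.arctan2(d[1],d[0])))
n=np.array([-d[1],d[0]]); mid=(W-W.mean(0))@n
ring=W[s<s.min()+44].mean(0); head=W[s>s.max()-40]
cr=W.mean(0)+d*(s.min())
lat=[ (mid[k].min()+mid[k].max())/2 for k in (s<s.min()+44,(s>s.min()+50)&(s<s.min()+95),s>s.max()-38)]; print('lat',lat)
G=cr+72*d; print('origin',cr,'handle',G)
S=cam('scene'); 
h2=np.degrees(np.arctan2(-d[1],-d[0]))
for b in (98,100,105):
  for sg in (1,-1): print(b,sg,kin.inverse_kinematics(*tcp([*(cr+75*d),5],h2,b,sg,2)))
peg=np.array([576.3,172.4,195]); ax=np.array([-.996,-.087,1])*.7071
for a,th in ((55,45),(50,40),(52,42)):
  for sg in (1,-1):
    t=np.radians(th); up=np.array([.996*np.sin(t),.087*np.sin(t),np.cos(t)])
    print('hang',sg,a,th,[kin.inverse_kinematics(*tcp(peg+ax*k-53*up,5,a,sg,2)) for k in (20,90)])
E
```

```text
n 3270 len 140.1516746049091 dir -8.10692688450092
lat [np.float64(-1.4635210858315872e-05), np.float64(-0.0050250533254585505), np.float64(0.008669879264035174)]
origin [420.44 -47.55] handle [491.72 -57.7 ]
98 1 [ 0.2   1.   -0.28  2.08  1.82  0.25  2.82]
98 -1 [ 0.65  1.38 -1.35  2.07  1.65  1.28  0.01]
100 1 [ 0.18  1.   -0.25  2.12  2.13  0.26  2.51]
100 -1 [ 0.65  1.38 -1.35  2.1   1.7   1.29 -0.04]
105 1 [ 0.43  1.1  -0.72  2.2   2.02  0.71  2.67]
105 -1 [ 0.65  1.4  -1.35  2.19  1.83  1.32 -0.16]
hang 1 55 45 [array([ 0.15,  1.04, -1.35,  2.27,  1.85,  1.34, -0.54]), array([ 0.12,  0.84, -1.35,  2.36,  1.73,  1.24, -0.64])]
hang -1 55 45 [array([-0.01,  0.83, -0.89,  2.27,  1.98,  0.94,  2.41]), array([-0.03,  0.67, -0.93,  2.37,  1.87,  0.9 ,  2.38])]
hang 1 50 40 [array([ 0.11,  1.08, -1.35,  2.35,  1.96,  1.46, -0.65]), None]
hang -1 50 40 [array([-0.04,  0.88, -0.9 ,  2.35,  2.11,  1.1 ,  2.27]), array([-0.06,  0.73, -0.96,  2.45,  1.99,  1.06,  2.22])]
hang 1 52 42 [array([ 0.13,  1.06, -1.35,  2.32,  1.92,  1.41, -0.61]), array([ 0.09,  0.87, -1.35,  2.41,  1.79,  1.31, -0.72])]
hang -1 52 42 [array([-0.02,  0.86, -0.9 ,  2.32,  2.06,  1.04,  2.32]), array([-0.04,  0.7 , -0.95,  2.42,  1.94,  1.  ,  2.28])]
```

```bash
python3 - 2>&1 <<'E'
from h import *
P=np.array([491.72,-57.7,5])+[2.97,-.42,0]; hd=171.9
a=100
ctrl.movep(*tcp(P+[0,0,60],hd,a,1,2))
ctrl.movel(tcp(P,hd,a,1,2)[0],speed=60)
o=telemetry.get_obs(); print(o['position'],o['wrist_force'],o['joint_pos'])
ctrl.set_gripper(5,70); o=telemetry.get_obs(); print(o['gripper_width'],o['wrist_force'],o['position'])
ctrl.movel(tcp(P+[0,0,130],hd,a,1,2)[0],speed=150)
print(telemetry.get_obs()['gripper_width'])
o=telemetry.get_obs(); print(o['clock'],o['position'],o['wrist_force'])
for q in ([430,100,330],[420,155,330],[440,155,300]):
  for A in (55,65,80,90): print(q,A,kin.inverse_kinematics(*tcp(q,5,A,1,2)))
c=cam('wrist','w5.png'); cv2.imwrite('pics/c5.png',c['pixels'])
E
```

```text
[495.22 -58.14   3.49] [ 1.07 -0.06  0.8 ] [ 0.23  1.01 -0.35  2.12  1.99  0.33  2.66]
11.742278890902385 [-1.92  0.34  9.64] [495.04 -58.16   3.36]
Traceback (most recent call last):
station.IKError: the arm cannot follow that straight line within its joint ranges
```

```bash
python3 - 2>&1 <<'E'
from h import *
P=np.array([491.72,-57.7,5])+[2.97,-.42,0]; hd=171.9
a=100
ctrl.movel(tcp(P+[0,0,55],hd,a,1,2)[0],speed=100)
o=telemetry.get_obs(); print(o['clock'],o['position'],o['wrist_force'],o['gripper_width'],o['joint_pos'])
print([ (h,A,kin.inverse_kinematics(*tcp([470,-40,h],hd+r,A,1,2))) for h in (200,300) for r,A in ((0,100),(-80,90))])
for q in ([430,100,330],[420,155,330],[440,155,300]):
  for A in (55,65,80,89): print(q,A,kin.inverse_kinematics(*tcp(q,5,A,1,2)))
c=cam('wrist','w5.png'); cv2.imwrite('pics/c5.png',c['pixels'])
E
```

```text
19.2667 [494.99 -58.    57.82] [-0.47 -0.07 -0.32] 11.108317914407229 [ 0.07  0.87 -0.05  2.11  1.84  0.06  2.78]
[(200, 100, array([-0.59,  0.92,  1.3 ,  2.09, -1.26,  1.  , -0.34])), (200, 90, array([ 0.6 ,  0.82, -1.13,  1.88,  0.87,  1.04,  2.27])), (300, 100, array([-0.65,  0.7 ,  1.3 ,  1.92, -0.9 ,  1.02, -0.69])), (300, 90, array([ 0.62,  0.65, -1.13,  1.71,  0.63,  1.19,  2.5 ]))]
[430, 100, 330] 55 [ 0.08  0.24 -0.69  2.34  1.49  0.41 -0.25]
[430, 100, 330] 65 [-0.36  0.22 -0.04  2.17  0.41  0.36  0.91]
[430, 100, 330] 80 [-0.19  0.31 -0.2   1.92  0.16  0.76  1.18]
[430, 100, 330] 89 [-0.25  0.38 -0.08  1.77  0.04  0.97  1.31]
[420, 155, 330] 55 [-1.22  0.31  0.84  2.33 -0.47  0.03  1.65]
[420, 155, 330] 65 [-0.74  0.25  0.25  2.15  0.33  0.37  0.86]
[420, 155, 330] 80 [-0.36  0.32 -0.16  1.9   0.17  0.77  1.04]
[420, 155, 330] 89 [-0.35  0.39 -0.13  1.75  0.07  0.98  1.16]
[440, 155, 300] 55 [ 0.21  0.56 -1.34  2.32  1.51  0.99 -0.47]
[440, 155, 300] 65 [-0.78  0.34  0.37  2.17  0.13  0.25  1.08]
[440, 155, 300] 80 [-0.35  0.39 -0.14  1.91  0.19  0.7   1.04]
[440, 155, 300] 89 [-0.32  0.46 -0.15  1.76  0.09  0.92  1.15]
```

View pics/c5.png

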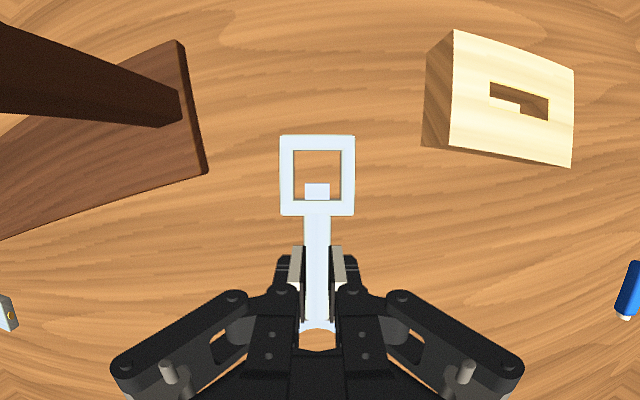

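```bash
cat >> h.py <<'E'
PEG=np.array([576.3,172.4,195]); RX=np.array([.9962,.0872,0]); AX=(-RX+[0,0,1])*.70711
def hang(k,a,off=(0,0,0),th=None,e=53,ins=2,sg=1):
    """TCP pose with the eye k mm out along the peg axis, tool a deg down, opener tilt a-10"""
    t=np.radians(a-10 if th is None else th); up=RX*np.sin(t)+[0,0,np.cos(t)]
    eye=PEG+AX*k+np.array(off); return tcp(eye-e*up,5,a,sg,ins)
E
python3 - 2>&1 <<'E'
from h import *
ctrl.movep(*tcp([440,-60,300],5,80,1,2))
ctrl.movep(*tcp([430,100,330],5,55,1,2))
print(telemetry.get_obs()['joint_pos'])
for k in (110,105,100,95):
    try: ctrl.movep(*hang(k,55)); print(k); break
    except ctrl.IKError as e: print(k,e)
o=telemetry.get_obs(); print(o['clock'],o['position'],o['joint_pos'],o['gripper_width'])
c=cam('wrist','w6.png');s=cam('scene','s6.png');t=cam('top','t6.png')
f=lambda c,x,y,w,h,k:cv2.resize(c['pixels'][y:y+h,x:x+w],None,fx=k,fy=k,interpolation=cv2.INTER_CUBIC)
cv2.imwrite('pics/c6.png',np.vstack([np.hstack([f(s,300,130,80,60,5),f(t,220,165,80,60,5)]),f(c,0,100,640,225,1.25)]))
E
```

```text
[ 0.08  0.24 -0.69  2.34  1.49  0.41 -0.25]
110
23.075 [462.51 161.83 233.84] [-0.21  0.54 -0.6   2.39  1.97  0.67 -0.88] 11.679950274130306
```

View pics/c6.png

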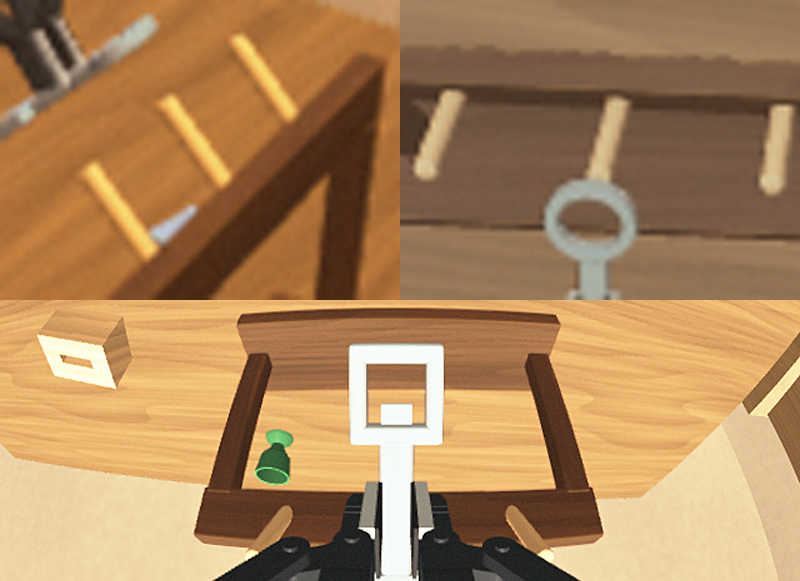

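```bash
python3 - 2>&1 <<'E'
from h import *
T=cam('top');S=cam('scene')
eye=PEG+110*AX
print('pred eye top',proj(T,eye),'meas (257.6,209.0)','ring tip scene pred',proj(S,eye+22*(RX*.7071+[0,0,.7071])),'meas (330.6,133.6)')
for k in (0,35,70): print(k,'peg top',(proj(T,PEG+k*AX)-[220,165])*5+[400,0],'scene',(proj(S,PEG+k*AX)-[300,130])*5)
print(onz(T,257.6,209.0,eye[2]),eye)
E
```

```text
pred eye top [256.62 208.66] meas (257.6,209.0) ring tip scene pred [329.22 134.58] meas (330.6,133.6)
0 peg top [615.32  94.09] scene [235.45 198.87]
35 peg top [605.66 131.31] scene [199.27 148.97]
70 peg top [595.46 170.62] scene [162.78  98.63]
[498.31 163.18 272.78] [498.81 165.62 272.78]
```

```bash
python3 - 2>&1 <<'E'
from h import *
for k in (80,60,40,25):
    ctrl.movel(hang(k,55)[0],speed=80); o=telemetry.get_obs(); print(k,o['wrist_force'],o['position'],o['joint_pos'])
    if np.linalg.norm(o['wrist_force'])>8: break
c=cam('wrist','w7.png');s=cam('scene','s7.png');t=cam('top','t7.png')
f=lambda c,x,y,w,h,k:cv2.resize(c['pixels'][y:y+h,x:x+w],None,fx=k,fy=k,interpolation=cv2.INTER_CUBIC)
cv2.imwrite('pics/c7.png',np.hstack([f(s,300,130,80,60,5),f(t,220,165,80,60,5)]))
print(o['clock'],o['gripper_width'])
for a in (55,50,45,40):
  for k in (15,20,25): print(a,k,kin.inverse_kinematics(*hang(k,a,(0,0,-5))))
E
```

```text
80 [-0.05  0.59 -1.06] [483.54 164.19 212.43] [-0.19  0.62 -0.6   2.36  2.03  0.7  -0.9 ]
60 [-0.5   0.02 -1.67] [497.58 165.5  198.21] [-0.18  0.66 -0.59  2.34  2.07  0.72 -0.91]
40 [ 0.35  0.24 -1.12] [511.72 166.72 183.97] [-0.17  0.71 -0.59  2.31  2.1   0.73 -0.91]
25 [-0.5  -0.25  0.11] [522.41 167.58 173.31] [-0.17  0.74 -0.58  2.29  2.12  0.74 -0.91]
24.9917 11.497688874450658
55 15 [-0.16  0.77 -0.58  2.28  2.14  0.76 -0.92]
55 20 [-0.16  0.76 -0.59  2.28  2.14  0.76 -0.92]
55 25 [-0.17  0.75 -0.59  2.29  2.13  0.75 -0.92]
50 15 [-0.17  0.83 -0.62  2.35  2.26  0.94 -1.05]
50 20 [-0.17  0.82 -0.62  2.36  2.26  0.94 -1.05]
50 25 [-0.17  0.81 -0.62  2.37  2.25  0.94 -1.06]
45 15 [-0.19  0.89 -0.63  2.42  2.35  1.13 -1.16]
45 20 [-0.2   0.88 -0.63  2.43  2.34  1.13 -1.16]
45 25 [-0.2   0.87 -0.63  2.44  2.34  1.13 -1.17]
40 15 None
40 20 None
40 25 None
```

View pics/c7.png

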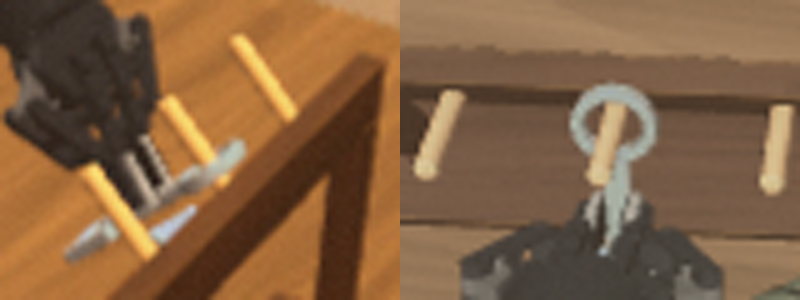

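The peg passes through the ring, close to its centre, and no forces show. Next I'll rotate towards vertical, lower the ring onto the peg and let go.

```bash
python3 - 2>&1 <<'E'
from h import *
ctrl.movel(*hang(22,45),speed=40); print(telemetry.get_obs()['wrist_force'])
t=np.radians(35); up=RX*np.sin(t)+[0,0,np.cos(t)]
for d in (4,6,8,10):
    ctrl.movel(hang(22,45,-d*up)[0],speed=30); o=telemetry.get_obs(); print(d,o['wrist_force'])
    if o['wrist_force'][2]>3: break
ctrl.set_gripper(40); ctrl.wait(1.0)
o=telemetry.get_obs(); print(o['clock'],o['wrist_force'],o['gripper_width'])
s=cam('scene','s8.png');t=cam('top','t8.png');w=cam('wrist','w8.png')
f=lambda c,x,y,w,h,k:cv2.resize(c['pixels'][y:y+h,x:x+w],None,fx=k,fy=k,interpolation=cv2.INTER_CUBIC)
cv2.imwrite('pics/c8.png',np.vstack([np.hstack([f(s,300,130,80,60,5),f(t,220,165,80,60,5)]),f(w,120,150,400,150,2)]))
E
```

```text
[ 0.17  0.18 -1.19]
4 [ 0.58  0.47 -1.38]
6 [-0.06  0.58 -1.49]
8 [ 0.83  0.2  -1.9 ]
10 [ 0.92  0.54 -1.41]
28.0333 [ 0.23 -0.21  1.74] 39.668591933869486
```

View pics/c8.png

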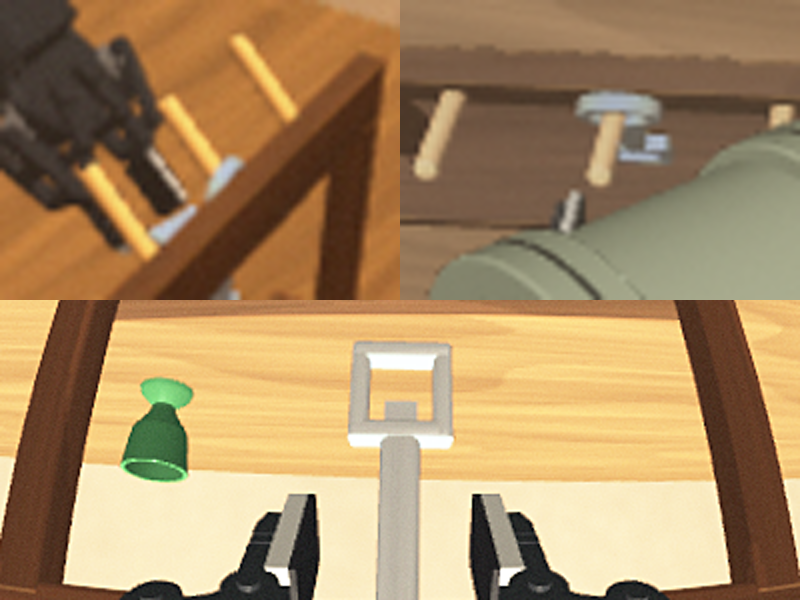

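It hangs vertically against the rail, clear of the fingers. Next I'll retreat and do the final check.

```bash
python3 - 2>&1 <<'E'
from h import *
for k,a in ((100,55),(70,55),(60,50)):
    try: ctrl.movel(*hang(k,a),speed=80); print('back',k); break
    except ctrl.IKError as e: print(e)
print(telemetry.get_obs()['wrist_force'])
ctrl.movep(*tcp([430,100,330],5,55,1,2))
ctrl.movep(*tcp([440,-60,330],5,80,1,2))
ctrl.wait(1)
o=telemetry.get_obs(); print(o['clock'],o['wrist_force'])
s=cam('scene','s9.png');t=cam('top','t9.png'); ctrl.wait(.5); s2=cam('scene')
print('diff',np.abs(s['pixels'].astype(int)-s2['pixels'])[100:300,280:420].max())
f=lambda c,x,y,w,h,k:cv2.resize(c['pixels'][y:y+h,x:x+w],None,fx=k,fy=k,interpolation=cv2.INTER_CUBIC)
cv2.imwrite('pics/c9.png',np.vstack([np.hstack([f(s,300,130,100,75,4),f(t,210,160,100,75,4)]),cv2.copyMakeBorder(f(t,170,115,320,200,1.45),0,0,0,800-464,0)]))
E
```

```text
back 100
[-0.88  0.37  0.69]
32.5 [ 0.79 -0.24  0.27]
diff 13
```

View pics/c9.png

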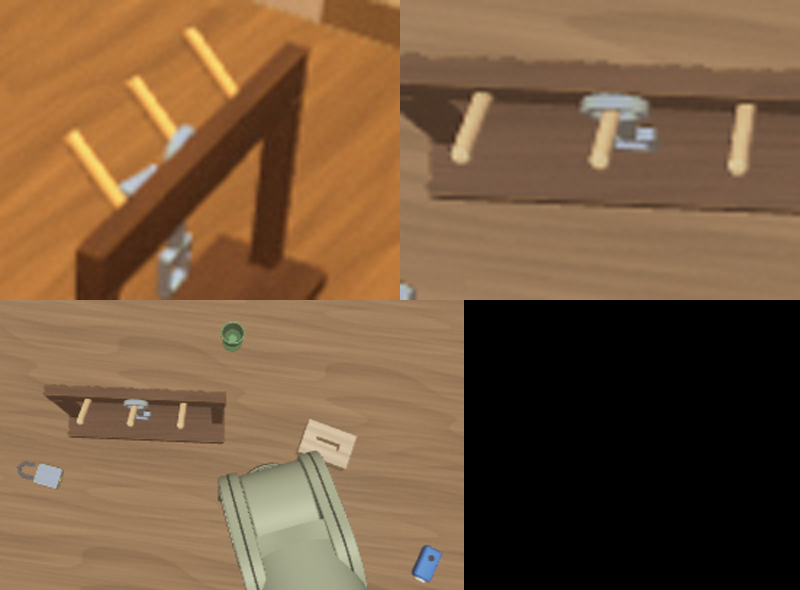

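The opener hangs head down on the middle peg. The egg cup, padlock and bike light are where they were. I'll compare frames once for stillness, then hand in.

```bash
python3 - 2>&1 <<'E'
from h import *
a=cv2.imread('pics/s9.png').astype(int); ctrl.wait(2); b=cam('scene')['pixels']; d=np.abs(a-b)
print('opener',d[160:205,330:350].max(),d[160:205,330:350].mean(),'background',d[250:300,280:420].max(),d[250:300,280:420].mean())
ctrl.job_done(); print(telemetry.get_obs()['clock'])
E
```

```text
opener 10 1.7455555555555555 background 10 1.6922380952380953
the job is handed in; nothing more can be done
the job is handed in; nothing more can be done
```

The opener is hanging by its ring on the middle peg, head down, and the job is handed in at about 35 s on the robot's clock. I lifted it out of the slot by its handle, laid it flat on the bare board and let go. I then took it up again with the tool turned half round, threaded the ring over the peg and released it.

- **Hanging still:** the last pictures show the opener against the rail, vertical as seen from the scene camera. Frames 2 s apart differ only by image noise, with a mean difference of 1.75 at the opener and 1.69 in the background.
- **Robot clear:** the arm is well away from the rack and touching nothing.
- **Bystanders:** the egg cup, padlock and bike light look unmoved in the top view.
- **Forces:** the highest wrist reading I took was about 10 N, when the fingertips brushed the board at the second pick-up.
- **Failed or disagreed:** one straight-line lift was refused for joint range, so I lifted in a shorter step and nothing moved meanwhile. The ring never registered contact with the peg before I let go, so it settled onto the peg from a small gap. Ring and peg positions were about 2 mm off my estimates in the top view, but both by the same amount.

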